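# Hang the keyhole cover over the furnace's sight glass

### The job

Cover the round sight glass on the small furnace's sloping front: take the dark steel cover with the keyhole-shaped opening by its wooden handle, pass the wide part of its opening over the headed screw on the slope, lay it flat and slide it down the slope until the screw sits at the top of the narrow slot, then let go. Leave the other cover, the one with only a small round hole, where it lies.

Things in the scene. Friction and masses are not known exactly. Their poses are not given: they have to be found in the camera images.
- stud: Headed steel screw square to the fixed furnace's sloping front (30 deg, rising away from the robot, 260 mm wide, 280 long, from 30 to 170 mm high). Origin on its axis at the slope's surface, 200 mm up from the lower edge, mid-width. x up the slope, y across, z out along the screw. Shank 10 mm dia.; head 28, 10 to 16 mm off the surface. Pilot lamps, 11 mm high: 45 mm up-slope, 105 mm either side.
- cover_grip (a point): Handle centre of the keyhole cover: loose dark steel plate 190 x 100 x 5 mm, about 0.35 kg, flat on the bench, handle up. Plate axes: x along it to the slot end (top when hung), y across, z up. Handle: upright wooden bar 16 mm wide (y), 50 long (x), 50 tall on the plate. Point: 30 mm over the underside, mid-width, 45 mm from mid-length towards the bottom end.
- cover_hole (a point): Centre of the keyhole's wide part, at the plate's underside, 70 mm from the handle's centre along the plate's x (same axes). 46 mm wide; it reaches 23 mm towards the handle, and narrows evenly from 13 to 30 mm towards the top into the slot, 18 mm wide.
- cover_slot (a point): Where the axis of a 10 mm screw stands when it has reached the closed end of the narrow slot, at the plate's underside; 47 mm from cover_hole and 117 mm from the handle's centre along the plate's x. The plate's top edge is 23 mm further.
- spare_grip (a point): Centre of the handle of the other cover: same plate size, steel and handle, but with one round hole 18 mm across near its top end, too small for the screw head. To be left alone.
Not all that is in view belongs to the job. What is shaped like the part that bears cover_grip but turquoise is not meant.

How it is judged:
At the end, for the whole second after the job is handed in: The keyhole cover lies flat on the slope (within 7 degrees and 6 mm) under the screw head, its handle downhill of the screw, the screw within 14 mm of the narrow slot's closed end along the slope and 10 mm across; the cover is released and at rest (x of cover_slot in the frame of stud between -0.014 and 0.014 m and y of cover_slot in the frame of stud between -0.01 and 0.01 m and z of cover_slot in the frame of stud below 0.006 m and x of cover_grip in the frame of stud below -0.09 m and angle between the z axis of cover_grip and the z axis of stud, either way round below 0.12 rad and contact force between the fingers and cover below 0.1 N and linear speed of cover below 0.02 m/s); the robot touches nothing.
It fails at once if the other cover is shifted by more than 40 mm (distance of spare_grip from where it was at the start of the episode above 0.04 m).
It also fails if it takes over 48 s, if anything falls off the work surface, if the arm or the gripper's body presses on something with over 40 N, if the wrist force passes 120 N, or if a joint passes its speed limit or range.

### The arm

A 6-joint arm with a two-finger parallel gripper is mounted at the origin on the work surface. World frame = base frame: x ahead of the robot, y to its left, z up, the work surface at z = 0. Lengths are in m, angles in rad, forces in N, time in s.
With the tool pointing down it reaches from about 0.35 to 0.875 m from the base axis. Payload 4.2 kg.
Tool frame: the origin (TCP) lies on the centre line of the jaws, within the pads' length; the fingertips stand manip.tip_extent ahead of it and the grasp point (between the pads) lies 6 mm ahead of it (manip.tip_extent is the distance from the TCP to the fingertips, in m); y points along the fingers, x is the direction in which the jaws open and shut, and the axes are right-handed (so a half turn about y gives the same grasp; the last joint's range is limited). The gripper opens to 85 mm and grips with 20 to 120 N. Pads are 22 mm wide; open, the fingers measure 114 mm over their backs; the gripper's body (76 mm by 85 mm) begins 54 mm behind the grasp point. The pads swing forward as they close: fully open they stand 13 mm farther back than shut.
Start: joints at [1.414, 0.385, 0.008, 0, -1.194, -0.259], TCP at [0.252, 0.572, 0.256] pointing down, gripper open.
Joint ranges: [-3.14, 3.14], [-1.21, 2.06], [-1.07, 1.41], [-3.16, 2.05], [-2.99, -0.16], [-3.1, 3.1]. Speed limits (rad/s): [2.79, 2.79, 3.14, 3.14, 3.14, 3.14].

### API

Orientations are given as a rotation vector (axis times angle).
In Python, from bench import status, camera, calibration, manip, nets gives the robot as it stands. The module is installed in compiled form; this text tells all that it offers.
- The arm moves only by the tool play_rows, never from a script. Its argument "moves" is a list of rows, each a list of 6 numbers: the shift along the tool's x, y, z as a fraction of full scale, then the turn, a rotation vector about the tool's x, y, z as a fraction of full scale. A call has 1 to 8 rows; each row is the pose to reach, as a shift and turn from the pose commanded when the call began, along the tool's axes at that moment, turning the shorter way round; what a row does not reach only later rows make up. Full scale, the value 1, is 250 mm for a shift and 2 pi rad for a turn. A row lasts 1/12 s, in which the tool goes at most 41.7 mm and 7.16 degrees, less where a joint would pass 70% of its speed; a pose out of reach is approached as far as the arm can. A call with a number of a shift or a turn outside -1 to 1 is refused whole. A call with a gripper value outside its range is refused whole. "claw" is the gripper's target within -1 to 1 (fully open at 1, half-way at 0, shut at -1), set as the call begins (left out, the last holds). The fingers move at their own pace and stop on an object; the grip force is fixed at half the most. Time passes only in rows, so rows that repeat a pose let the fingers close. It gives the time, the measured TCP pose, the force and the opening at its end, in the units of the state.
- status.observe(): the state, without advancing time (a new reading comes with each control period).
- camera(name): name is "scene" or "top"; returns the picture (384x512x3 uint8, red, green, blue); there is no depth.
- calibration(name): a dict with "camera_matrix" (3x3 intrinsics, pixels), "k1" (the pictures are not rectified: a ray, as slopes to the right and down, at radius r is drawn at 1 + k1 r^2 times it, then the intrinsics apply), "T" (4x4, takes a point from camera to world coordinates). Camera axes: x right, y up, looking along -z (the intrinsics and any distortion apply to the point x, -y, -z); pixel columns grow to the right and rows downward; lengths in m; the calibration is good to about 2 mm. A picture is of the moment at which its call begins. calibration takes no time and is no camera call.
- manip.close_job(): hands the job in, once; it reports no verdict.
Trained networks look in the newest picture that a camera, given by its name, has taken for a name from the list of things; names that differ only in an ending like _2 or _b are one class to them, and where a whole thing is asked for, a point or a joint stands for the part that bears it (a point fixed in the world has none). Each returns a list of dicts, best first, with "confidence" (0 to 1); they miss things now and then, are a little off and sometimes report something else, mostly with a low value. They report only what shows in the picture. A call takes as long as a camera call. They do not tell look-alikes from the thing itself.
- nets.outline_of(camera, thing): "region" (384x512 bool, what is visible of it) and "box" ([centre column, centre row, width, height] in pixels, round what is visible of it).
The state is a dict: "time": time; "joint_pos": joint angles; "dq": joint speeds; "joint_torque": joint torques, N m; "tool_pos": TCP position; "tool_rot": TCP orientation; "contact_force": force on the tool from outside, world axes, zero at the start; "moment": the same for the moment, N m; "finger_gap": finger opening in m.
Only numpy, scipy, OpenCV 4.12 (cv2) and the standard library are available. Lean on these libraries where they do the work, as an engineer would, in place of code of your own. Each camera call takes 0.05 s, during which the arm holds its last target. There are 200 camera calls.

## Working session

There is one attempt and no reset: what is moved stays moved. The work goes in short steps, Python scripts to look and compute and a tool call to move; the robot and the scene stay as the last step left them, time stands still between calls to the robot, and variables do not carry over. Pictures are saved under pics/ and viewed, about 8 in all and at most 12, crops included, and the job is handed in when it is done.

Besides the shell and the picture viewer there is one more tool, called after "Call:" as a command line: name --pt "numbers of a row" for each row, then --argument value for the rest. play_rows: Moves the arm, as the interface text tells. Shift numbers are shares of 250 mm and turn numbers shares of 2 pi rad, none past 1 either way. Its arguments: {"type":"object","properties":{"moves":{"type":"array"},"claw":{"type":"number"}},"required":["moves"]}

```bash
mkdir -p pics
cat > h.py <<'E'
import numpy as np, cv2
from bench import status, camera, calibration, manip, nets
from scipy.spatial.transform import Rotation as R
def ray(n,u,v):
    c=calibration(n);K=np.array(c["camera_matrix"]);T=np.array(c["T"])
    p=np.array([(u-K[0,2])/K[0,0],(v-K[1,2])/K[1,1]]);q=p.copy()
    for _ in range(20): q=p/(1+c["k1"]*(q@q))
    d=T[:3,:3]@np.array([q[0],-q[1],-1]);return T[:3,3],d
def onz(n,u,v,z):
    o,d=ray(n,u,v);return o+d*(z-o[2])/d[2]
def proj(n,P):
    c=calibration(n);K=np.array(c["camera_matrix"]);T=np.array(c["T"])
    p=T[:3,:3].T@(np.array(P)-T[:3,3]);q=np.array([p[0],-p[1]])/-p[2];q=q*(1+c["k1"]*(q@q))
    return K[:2,:2]@q+K[:2,2]
E
python3 - <<'E'
from h import *
for n in("scene","top"):
    im=camera(n);cv2.imwrite(f"pics/{n}0.png",im[:,:,::-1])
    c=calibration(n);print(n,np.round(c["T"],3).tolist(),np.round(c["camera_matrix"],1).tolist(),c["k1"])
    for t in("stud","cover_grip","cover_hole","cover_slot","spare_grip"):
        print(t,[(round(d["confidence"],2),np.round(d["box"]).tolist()) for d in nets.outline_of(n,t)])
s=status.observe();print(s["time"],s["tool_pos"],s["tool_rot"],s["finger_gap"],manip.tip_extent)
a=cv2.imread("pics/scene0.png");b=cv2.imread("pics/top0.png");cv2.imwrite("pics/both0.png",np.hstack([a,b])[:, :])
E
python3 -c "
import cv2
for n in('scene','top'):
    a=cv2.imread(f'pics/{n}0.png');cv2.imwrite(f'pics/{n}0b.png',cv2.resize(a,(800,600),interpolation=cv2.INTER_CUBIC))"
```

```text
scene [[0.887, -0.304, 0.348, 0.846], [0.462, 0.618, -0.636, -0.796], [-0.022, 0.725, 0.688, 0.875], [0.0, 0.0, 0.0, 1.0]] [[472.8, 0.0, 255.8], [0.0, 472.8, 193.5], [0.0, 0.0, 1.0]] 0.05874717358438141
stud [(0.52, [365.0, 138.0, 7.0, 11.0])]
cover_grip [(0.72, [235.0, 322.0, 100.0, 75.0]), (0.63, [109.0, 313.0, 102.0, 83.0])]
cover_hole [(0.95, [236.0, 321.0, 101.0, 80.0]), (0.83, [109.0, 314.0, 100.0, 81.0])]
cover_slot [(0.82, [234.0, 321.0, 101.0, 76.0]), (0.56, [109.0, 312.0, 102.0, 83.0])]
spare_grip [(0.8, [260.0, 250.0, 89.0, 54.0])]
top [[0.004, 0.996, -0.092, 0.375], [-1.0, 0.005, 0.015, -0.073], [0.016, 0.092, 0.996, 1.207], [0.0, 0.0, 0.0, 1.0]] [[413.1, 0.0, 261.9], [0.0, 413.1, 197.8], [0.0, 0.0, 1.0]] -0.025203557753344066
stud [(0.59, [152.0, 137.0, 18.0, 9.0])]
cover_grip [(0.91, [352.0, 180.0, 35.0, 63.0]), (0.66, [385.0, 266.0, 69.0, 57.0])]
cover_hole [(0.89, [348.0, 181.0, 37.0, 66.0]), (0.78, [383.0, 269.0, 73.0, 60.0])]
cover_slot [(0.84, [383.0, 266.0, 68.0, 58.0]), (0.63, [349.0, 181.0, 36.0, 64.0])]
spare_grip [(0.65, [285.0, 193.0, 38.0, 66.0])]
0.6 [0.25240069 0.57173286 0.25631956] [-0.98298096  1.50857842 -1.50846053] 0.08527238548840499 0.025
```

View pics/scene0b.png

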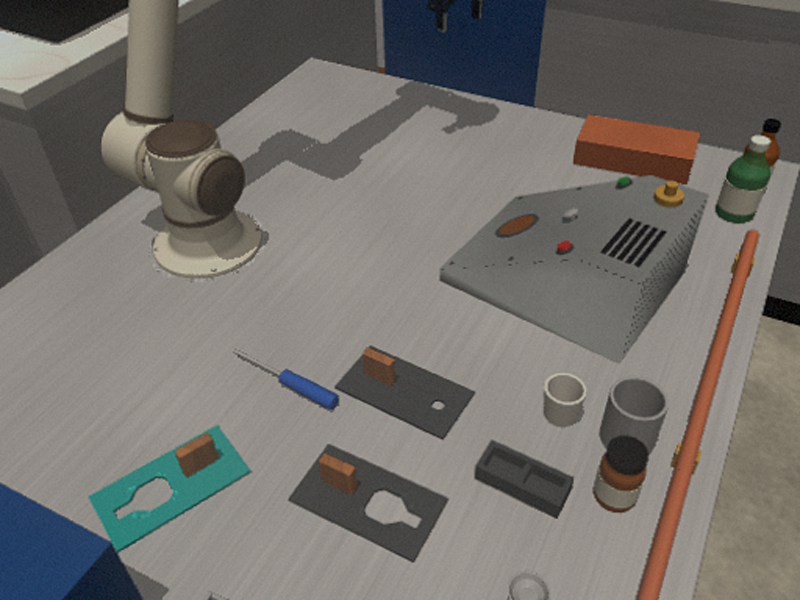

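View pics/top0b.png

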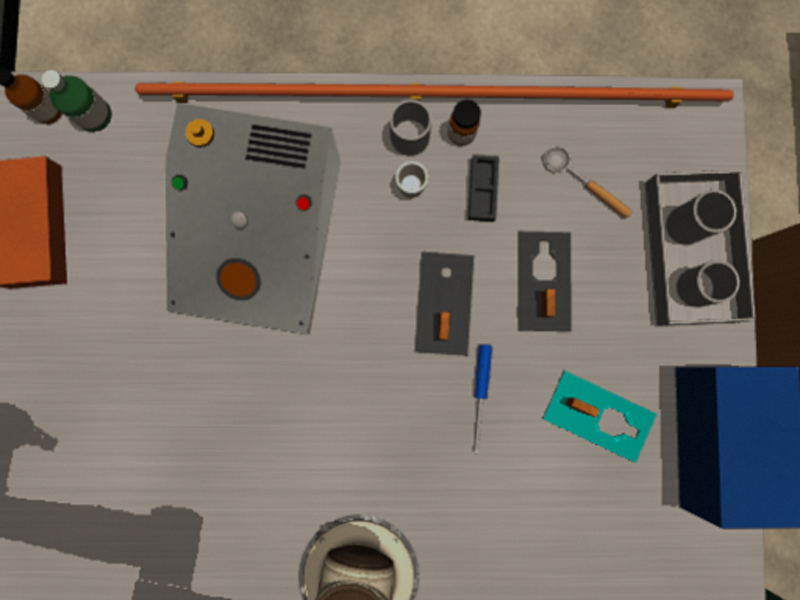

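The top view holds two handled dark plates and one turquoise. In 512-wide top pixels:
- (349,181): dark, with a keyhole opening. This fits the description.
- (285,193): dark, with a small round hole. This is the spare.
- (384,267): turquoise keyhole, a decoy.

The stud is at about (153,140), with the green lamp at (114,117) and the red lamp at (194,130).

```bash
cat > m.py <<'E'
from h import *
from scipy.optimize import least_squares
def blob(im,mask,box):
    x0,y0,x1,y1=box;m=np.zeros_like(mask);m[y0:y1,x0:x1]=mask[y0:y1,x0:x1];v,u=np.nonzero(m);return np.array([u.mean(),v.mean()]),len(u)
def Rs(yaw): return R.from_euler('z',yaw).as_matrix()@R.from_euler('y',-np.pi/6).as_matrix()
if __name__=="__main__":
    obs=[]
    for n,gb,rb in(("top",(105,108,125,126),(184,120,206,140)),("scene",(388,108,412,124),(350,148,374,166))):
        im=cv2.imread(f"pics/{n}0.png").astype(int);B,G,Rr=im[...,0],im[...,1],im[...,2]
        g=blob(im,(G>Rr+30)&(G>B+20),gb);r=blob(im,(Rr>G+60),rb);print(n,g,r)
        obs+=[(n,(.045,.105,.006),g[0]),(n,(.045,-.105,.006),r[0])]
        camera(n)
        d=nets.outline_of(n,"stud")[0];v,u=np.nonzero(d["region"]);print("stud",u.mean(),v.mean(),len(u))
        if n=="top": obs.append((n,(0,0,.015),np.array([153,140.])))
        else: obs.append((n,(0,0,.013),np.array([u.mean(),v.mean()])))
    f=lambda p:np.concatenate([proj(n,np.array([p[0],p[1],.13])+Rs(p[2])@q)-o for n,q,o in obs])
    s=least_squares(f,[.6,.1,-.15]);print("stud",s.x,np.round(s.fun.reshape(-1,2),1).tolist())
    im=cv2.imread("pics/top0.png");hsv=cv2.cvtColor(im,cv2.COLOR_BGR2HSV)
    dark=(im.max(2)<85).astype(np.uint8)
    wood=((hsv[...,0]<18)&(hsv[...,1]>110)).astype(np.uint8)
    for name,(x0,y0,x1,y1) in(("key",(322,140,376,218)),("spare",(258,155,308,232))):
        m=np.zeros_like(dark);m[y0:y1,x0:x1]=(dark|wood)[y0:y1,x0:x1]
        c=max(cv2.findContours(m,0,2)[0],key=cv2.contourArea)
        b=cv2.boxPoints(cv2.minAreaRect(c));w=np.array([onz("top",*q,.005)[:2] for q in b]);print(name,b.round(1).tolist(),w.round(3).tolist(),"side",[np.linalg.norm(w[i]-w[i-1]).round(3) for i in range(4)],"mid",w.mean(0))
        h=np.zeros_like(wood);h[y0:y1,x0:x1]=wood[y0:y1,x0:x1];v,u=np.nonzero(h);print("handle px",u.mean(),v.mean(),onz("top",u.mean(),v.mean(),.045),cv2.minAreaRect(np.c_[u,v].astype(np.float32)))
        if name=="key":
            k=cv2.findContours(1-m[y0+5:y1-5,x0+8:x1-8],0,2)[0];
    cv2.imwrite("pics/crop.png",cv2.resize(im[130:240,240:400],(800,550),interpolation=cv2.INTER_CUBIC))
E
python3 m.py
```

```text
top (array([113.61818182, 116.69090909]), 55) (array([193.56140351, 129.8245614 ]), 57)Traceback (most recent call last):
  File "m.py", line 13, in <module>
    d=nets.outline_of(n,"stud")[0];v,u=np.nonzero(d["region"]);print("stud",u.mean(),v.mean(),len(u))
      ~~~~~~~~~~~~~~~~~~~~~~~~~^^^
IndexError: list index out of range
```

```bash
sed -i '/camera(n)$/d;/d=nets/d;s/np.array(\[u.mean(),v.mean()\])/np.array([365,137.6])/' m.py; python3 m.py
```

```text
top (array([365. , 137.6]), 55) (array([365. , 137.6]), 57)
scene (array([365. , 137.6]), 28) (array([365. , 137.6]), 38)
stud [ 0.65049826 -0.01941536 -1.92056006] [[-102.6, -40.8], [-130.9, 33.7], [80.0, -10.6], [9.2, 80.1], [-64.7, 32.4], [-18.2, 51.2]]
key [[331.0, 148.0], [364.0, 148.0], [364.0, 211.0], [331.0, 211.0]] [[0.635, -0.296], [0.636, -0.394], [0.448, -0.39], [0.448, -0.293]] side [np.float64(0.187), np.float64(0.099), np.float64(0.188), np.float64(0.097)] mid [ 0.54189712 -0.3433848 ]
handle px 350.6127167630058 193.46820809248555 [ 0.49570098 -0.34254995  0.045     ] ((350.5, 193.0), (18.0, 9.0), 90.0)
spare [[265.0, 224.89999389648438], [269.29998779296875, 160.89999389648438], [302.79998779296875, 163.10000610351562], [298.5, 227.10000610351562]] [[0.407, -0.1], [0.595, -0.112], [0.589, -0.211], [0.401, -0.198]] side [np.float64(0.098), np.float64(0.189), np.float64(0.099), np.float64(0.189)] mid [ 0.49790751 -0.15559916]
handle px 283.8095238095238 208.0952380952381 [ 0.45315084 -0.15247115  0.045     ] ((283.8823547363281, 208.02938842773438), (6.825988292694092, 18.33046531677246), 4.39870548248291)
```

View pics/crop.png

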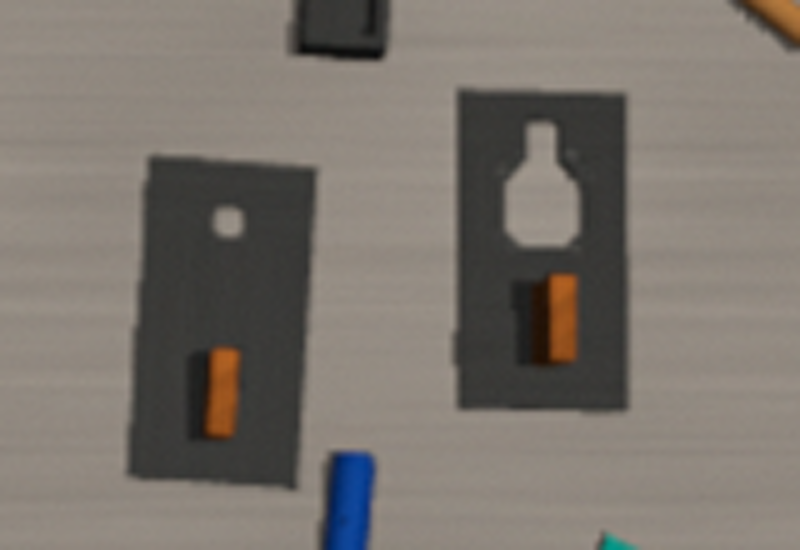

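The crop confirms it: the right plate (top pixel ≈350,181) has the keyhole with its slot end at the top (+x), and the left plate has only the small round hole. My sed edit broke the blob routine, so I'll fix that and compute the poses.

```bash
sed -i 's/return np.array(\[365,137.6\]),len(u)/return np.array([u.mean(),v.mean()]),len(u)/' m.py
cat >> h.py <<'E'
def pose():
    s=status.observe();return np.array(s["tool_pos"]),R.from_rotvec(s["tool_rot"])
def rowto(p,Rm,p0=None,R0=None):
    "row for TCP pose target relative to present"
    if p0 is None:p0,R0=pose()
    d=R0.inv().apply(np.array(p)-p0)/.25;t=(R0.inv()*R.from_matrix(Rm)).as_rotvec()/2/np.pi
    return np.r_[d,t].round(4).tolist()
def rot(xd,yd):
    xd=np.array(xd,float);yd=np.array(yd,float);yd/=np.linalg.norm(yd);xd-=yd*(xd@yd);xd/=np.linalg.norm(xd);return np.c_[xd,yd,np.cross(xd,yd)]
E
python3 m.py | head -4
python3 - <<'E'
from h import *
c=[(458,89),(627,94),(628,410),(458,408)]
w=np.array([onz("top",240+(u+.5)/5-.5,130+(v+.5)/5-.5,.005)[:2] for u,v in c]);print(w.round(4).tolist(),w.mean(0))
for a,b in((3,0),(2,1)): d=w[b]-w[a];print("yaw",np.arctan2(d[1],d[0]))
# handle top face in crop (corners) at z=.055
h=np.array([onz("top",240+(u+.5)/5-.5,130+(v+.5)/5-.5,.055)[:2] for u,v in[(553,273),(578,275),(577,362),(552,362)]]);print("handle top",h.mean(0))
for P in[(w.mean(0)[0]-.045,w.mean(0)[1],.055)]: print(proj("scene",P),proj("top",P))
p,r=pose();print(p,r.as_matrix().round(3).tolist(),status.observe()["joint_pos"])
E
```

```text
top (array([113.61818182, 116.69090909]), 55) (array([193.56140351, 129.8245614 ]), 57)
scene (array([398.67857143, 115.21428571]), 28) (array([360.73684211, 156.73684211]), 38)
stud [ 0.63028801  0.19675664 -0.15558297] [[0.8, -0.4], [0.5, -0.9], [-0.6, 0.1], [-0.0, 0.3], [0.1, 0.6], [-0.8, -2.6]]
key [[331.0, 148.0], [364.0, 148.0], [364.0, 211.0], [331.0, 211.0]] [[0.635, -0.296], [0.636, -0.394], [0.448, -0.39], [0.448, -0.293]] side [np.float64(0.187), np.float64(0.099), np.float64(0.188), np.float64(0.097)] mid [ 0.54189712 -0.3433848 ]
[[0.637, -0.2962], [0.6348, -0.3971], [0.4467, -0.394], [0.4474, -0.2939]] [ 0.54147325 -0.34530408]
yaw -0.011919356192150975
yaw -0.01653903492577785
handle top [ 0.49550148 -0.34587825]
[214.60330752 295.75879992] [352.39343165 192.83814924]
[0.25241876 0.57171236 0.2563225 ] [[-0.404, -0.0, 0.915], [-0.915, 0.0, -0.404], [-0.0, -1.0, -0.0]] [ 1.41358023e+00  3.84651113e-01  7.86156356e-03 -2.72105837e-05
 -1.19399821e+00 -2.58580525e-01]
```

Call:
play_rows --pt "0.12 0 0.1 0 0 0" --pt "0.25 0 0.2 0 0 0" --pt "0.375 0 0.3 0 0 0" --pt "0.5 0 0.4 0 0 0" --pt "0.625 0 0.5 0 0 0" --pt "0.75 0 0.6 0 0 0" --pt "0.87 0 0.7 0 0 0" --pt "1 0 0.8 0 0 0" --claw 1

```text
time: 1.37
tool_pos: [0.3346, 0.2606, 0.2567]
tool_rot: [-0.982, 1.508, -1.507]
contact_force: [1.6, -0.0, 0.9]
finger_gap: 0.0851
```

Call:
play_rows --pt "0.12 0 0.1 0 0 0" --pt "0.25 0 0.2 0 0 0" --pt "0.375 0 0.3 0 0 0" --pt "0.5 0 0.4 0 0 0" --pt "0.625 0 0.5 0 0 0" --pt "0.75 0 0.6 0 0 0" --pt "0.87 0 0.7 0 0 0" --pt "1 0 0.8 0 0 0"

```text
time: 2.03
tool_pos: [0.4166, -0.0491, 0.2569]
tool_rot: [-0.981, 1.507, -1.508]
contact_force: [1.3, 1.2, -0.4]
finger_gap: 0.0855
```

Run:
```python
from h import *
y=-.014
print(rowto([.4963,-.3453,.15],rot([np.sin(y),-np.cos(y),0],[0,0,-1])))
print(status.observe()["joint_pos"],status.observe()["time"])
from m import Rs
S=np.array([.6303,.1968,.13]);
for q in[(-.2,.13,0),(-.2,-.13,0),(0,0,.016),(.08,.13,0),(.08,-.13,0)]: print([(proj(n,S+Rs(-.156)@q)*800/512).round() for n in("top","scene")])
```

```text
[0.956, 0.4279, 0.7691, -0.0003, -0.0639, -0.0001]
[ 2.73585061e-01  2.41691619e-02 -4.58328636e-01  1.12075478e-04
 -1.08642283e+00  8.81938486e-01] 2.0333
[array([167., 310.]), array([514., 195.])]
[array([307., 333.]), array([439., 267.])]
[array([238., 219.]), array([568., 209.])]
[array([165., 158.]), array([650., 173.])]
[array([321., 182.]), array([577., 256.])]
```

Call:
play_rows --pt "0.12 0.05 0.1 0 -0.01 0" --pt "0.24 0.1 0.19 0 -0.02 0" --pt "0.36 0.16 0.29 0 -0.03 0" --pt "0.48 0.22 0.39 0 -0.04 0" --pt "0.6 0.27 0.48 0 -0.05 0" --pt "0.72 0.32 0.58 0 -0.06 0" --pt "0.84 0.38 0.68 0 -0.064 0" --pt "0.956 0.428 0.769 0 -0.064 0"

```text
time: 2.7
tool_pos: [0.496, -0.3457, 0.1482]
tool_rot: [-1.203, 1.219, -1.219]
contact_force: [0.9, 0.4, 0.2]
finger_gap: 0.0855
```

Call:
play_rows --pt "0 0 0 0 0 0" --pt "0 0 0 0 0 0"

```text
time: 2.87
tool_pos: [0.4951, -0.3451, 0.1474]
tool_rot: [-1.202, 1.224, -1.22]
contact_force: [-0.3, 0.5, 0.2]
finger_gap: 0.0851
```

Run:
```python
from h import *
y=-.014
print(rowto([.4963,-.3453,.038],rot([np.sin(y),-np.cos(y),0],[0,0,-1])))
print(status.observe()["joint_pos"],status.observe()["contact_force"])
a=camera("scene")[230:384,120:340];b=camera("top")[120:240,290:410]
cv2.imwrite("pics/hov.png",np.hstack([cv2.resize(a,(480,400)),cv2.resize(b,(320,400))])[:,:,::-1])
```

```text
[0.001, 0.4376, 0.0061, 0.0005, -0.0005, -0.0002]
[-3.40850706e-01  4.45280383e-01 -1.90003117e-01 -1.00405183e-04
 -9.38546974e-01  1.89473770e+00] [-0.33602413  0.45282658  0.24505055]
```

View pics/hov.png

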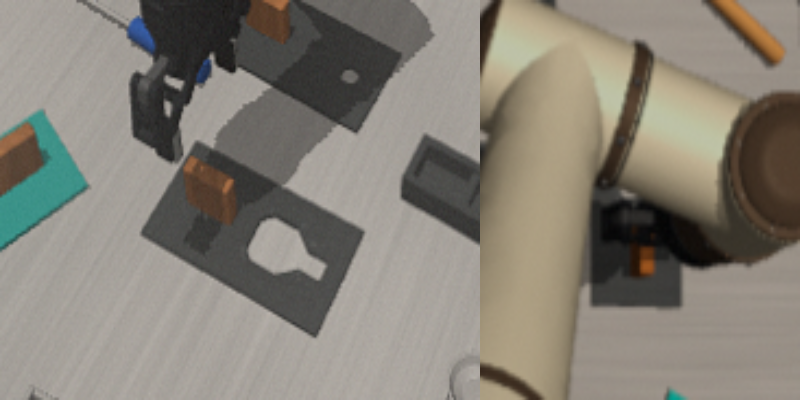

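The hover view shows the open fingers above the keyhole cover's handle (crop ≈210,190). The spare cover is clear of them, so I'm descending and gripping.

Call:
play_rows --pt "0.001 0.1 0.006 0 0 0" --pt "0.001 0.2 0.006 0 0 0" --pt "0.001 0.3 0.006 0 0 0" --pt "0.001 0.38 0.006 0 0 0" --pt "0.001 0.43 0.006 0 0 0" --pt "0.001 0.437 0.006 0 0 0" --pt "0.001 0.437 0.006 0 0 0"

```text
time: 3.55
tool_pos: [0.4975, -0.3427, 0.0406]
tool_rot: [-1.204, 1.218, -1.218]
contact_force: [0.5, 0.1, -0.1]
finger_gap: 0.0854
```

Call:
play_rows --pt "0 0 0 0 0 0" --pt "0 0 0 0 0 0" --pt "0 0 0 0 0 0" --pt "0 0 0 0 0 0" --pt "0 0 0 0 0 0" --pt "0 0 0 0 0 0" --pt "0 0 0 0 0 0" --pt "0 0 0 0 0 0" --claw -1

```text
time: 4.22
tool_pos: [0.4975, -0.344, 0.0407]
tool_rot: [-1.203, 1.218, -1.22]
contact_force: [-1.2, 0.4, 4.3]
finger_gap: 0.0155
```

Call:
play_rows --pt "0 0 0 0 0 0" --pt "0 0 0 0 0 0" --pt "0 0 0 0 0 0" --pt "0 0 0 0 0 0"

```text
time: 4.55
tool_pos: [0.4975, -0.344, 0.0407]
tool_rot: [-1.203, 1.218, -1.22]
contact_force: [-0.5, 0.0, 5.1]
finger_gap: 0.015
```

Call:
play_rows --pt "0 -0.03 0 0 0 0" --pt "0 -0.1 0 0 0 0" --pt "0 -0.2 0 0 0 0" --pt "0 -0.32 0 0 0 0" --pt "0 -0.45 0 0 0 0" --pt "0 -0.58 0 0 0 0" --pt "0 -0.7 0 0 0 0" --pt "0 -0.8 0 0 0 0"

```text
time: 5.22
tool_pos: [0.4966, -0.3434, 0.2414]
tool_rot: [-1.202, 1.22, -1.219]
contact_force: [0.8, -0.4, -3.6]
finger_gap: 0.0154
```

Call:
play_rows --pt "0 0 0 0 0 0" --pt "0 0 0 0 0 0"

```text
time: 5.38
tool_pos: [0.497, -0.3434, 0.2403]
tool_rot: [-1.201, 1.219, -1.22]
contact_force: [-0.0, -0.3, -6.0]
finger_gap: 0.0155
```

Run:
```python
from h import *
a=camera("scene");cv2.imwrite("pics/lift.png",cv2.resize(a[100:384,80:450],(800,614))[:600,:,::-1])
p,r=pose();M=r.as_matrix();print(p,M.round(3).tolist(),status.observe()["joint_pos"],status.observe()["moment"])
# predicted plate corners (crop px): plate x = tool -? 
px=np.array([np.cos(-.014),np.sin(-.014),0]);py=np.array([-px[1],px[0],0])
for n,q in(("grip",(0,0,.055)),("hole",(.07,0,.005)),("slot",(.117,0,.005)),("c1",(.14,.05,0)),("c2",(.14,-.05,0)),("c3",(-.05,.05,0)),("c4",(-.05,-.05,0))):
    P=p+px*(q[0]-.001)+py*q[1]+np.array([0,0,q[2]-.0407]);print(n,((proj("scene",P)-[80,100])*800/370).round())
```

```text
[ 0.49612775 -0.3429471   0.23837518] [[-0.014, -0.002, 1.0], [-1.0, 0.003, -0.014], [-0.003, -1.0, -0.003]] [-3.37454123e-01  3.62032222e-01 -7.24234728e-02 -1.83874865e-03
 -1.13954303e+00  1.89456616e+00] [-0.02056184  0.18242535  0.00721919]
grip [272. 281.]
hole [348. 350.]
slot [399. 371.]
c1 [451. 342.]
c2 [395. 433.]
c3 [261. 266.]
c4 [195. 344.]
```

View pics/lift.png

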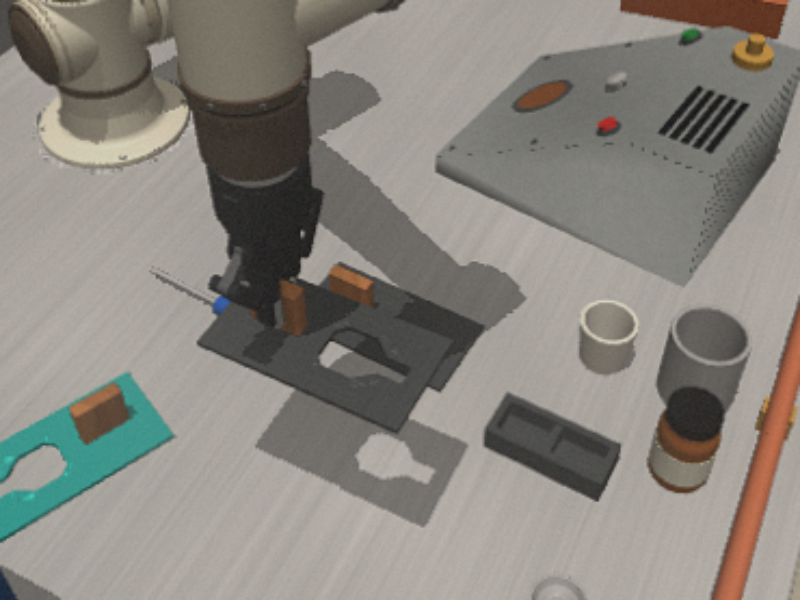

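The lifted plate's corners sit at crop pixels (452,345), (400,431) and (199,344). They match the predictions to within about 2 mm, so the plate is level in the hand. Next is the move to the slope.

```bash
cat > t.py <<'E'
from h import *
from m import Rs
S=np.array([.6303,.1968,.13]);E=Rs(-.156);ex,ey,ez=E.T
RT=np.c_[-ey,-ez,ex]
def tgt(xg,h,y=0): # xg: handle-centre x in stud frame, h: underside height
    return S+ex*(xg+.001)+ey*y+ez*(.0407+h)
def where():
    p,r=pose();q=E.T@(p-S);return (q-[.001,0,.0407]).round(4), ((R.from_matrix(RT).inv()*r).as_rotvec()).round(3)
E
python3 - <<'E'
from t import *
A=tgt(-.07,.06);print(A)
p0,R0=pose()
B=np.array([.50,-.03,.25])
print("B",rowto(B,R0.as_matrix())); print("B tilt",rowto(B,RT)); print("A from B with RT",rowto(A,RT,B,R.from_matrix(RT)))
E
```

```text
[0.5215313  0.21390691 0.18270876]
B [-1.252, -0.0432, -0.0027, -0.0, 0.0, -0.0]
B tilt [-1.252, -0.0432, -0.0027, 0.0836, 0.0219, -0.0063]
A from B with RT [-0.9772, 0.1999, -0.1922, 0.0, 0.0, 0.0]
```

Call:
play_rows --pt "-0.08 -0.02 0 0.008 0.002 0" --pt "-0.22 -0.05 0 0.02 0.005 -0.001" --pt "-0.36 -0.07 0 0.033 0.008 -0.002" --pt "-0.5 -0.09 0 0.046 0.012 -0.003" --pt "-0.64 -0.1 0 0.058 0.015 -0.004" --pt "-0.78 -0.1 0 0.07 0.018 -0.005" --pt "-0.9 -0.1 0 0.08 0.021 -0.006" --pt "-1 -0.1 0 0.0836 0.0219 -0.0063"

```text
time: 6.1
tool_pos: [0.4978, -0.106, 0.2619]
tool_rot: [-0.784, 0.904, -1.548]
contact_force: [0.6, -1.7, -2.4]
finger_gap: 0.0154
```

Call:
play_rows --pt "0 0 0 0 0 0" --pt "0 0 0 0 0 0"

```text
time: 6.27
tool_pos: [0.4981, -0.107, 0.2618]
tool_rot: [-0.789, 0.903, -1.547]
contact_force: [0.3, -0.3, -3.3]
finger_gap: 0.0155
```

Run:
```python
from t import *
print(where(),status.observe()["joint_pos"].round(2));A=tgt(-.07,.06);print(rowto(A,RT))
```

```text
(array([-0.0073, -0.3207,  0.1152]), array([-0.019, -0.007, -0.008])) [ 0.17 -0.03 -0.73  0.42 -0.42  0.9 ]
[-1.2863, 0.2145, -0.2371, 0.0031, 0.0012, 0.0013]
```

Call:
play_rows --pt "-0.08 0 -0.02 0 0 0" --pt "-0.22 0 -0.05 0.001 0 0" --pt "-0.36 0.01 -0.08 0.002 0.001 0.001" --pt "-0.5 0.02 -0.1 0.003 0.001 0.001" --pt "-0.64 0.03 -0.12 0.003 0.001 0.001" --pt "-0.78 0.04 -0.15 0.003 0.001 0.001" --pt "-0.9 0.05 -0.17 0.003 0.001 0.001" --pt "-1 0.06 -0.2 0.003 0.001 0.001"

```text
time: 6.93
tool_pos: [0.5047, 0.1463, 0.2247]
tool_rot: [-0.76, 0.891, -1.554]
contact_force: [-0.5, -0.4, -3.2]
finger_gap: 0.0154
```

Call:
play_rows --pt "0 0 0 0 0 0" --pt "0 0 0 0 0 0"

```text
time: 7.1
tool_pos: [0.5043, 0.1451, 0.2241]
tool_rot: [-0.763, 0.89, -1.554]
contact_force: [-0.5, -0.3, -3.8]
finger_gap: 0.0154
```

Run:
```python
from t import *
print(where(),status.observe()["joint_pos"].round(2));A=tgt(-.07,.05);print(rowto(A,RT))
```

```text
(array([-0.0548, -0.0707,  0.099 ]), array([ 0.005,  0.   , -0.003])) [ 0.63  0.07 -0.88  1.04 -0.43 -0.14]
[-0.2831, 0.195, -0.0619, -0.0007, -0.0001, 0.0004]
```

Call:
play_rows --pt "-0.04 0.03 -0.01 0 0 0" --pt "-0.1 0.07 -0.02 0 0 0" --pt "-0.16 0.11 -0.04 0 0 0" --pt "-0.22 0.15 -0.05 0 0 0" --pt "-0.27 0.18 -0.06 0 0 0" --pt "-0.283 0.195 -0.062 0 0 0" --pt "-0.283 0.195 -0.062 0 0 0" --pt "-0.283 0.195 -0.062 0 0 0"

```text
time: 7.77
tool_pos: [0.5265, 0.2114, 0.1756]
tool_rot: [-0.759, 0.891, -1.556]
contact_force: [0.5, -0.3, -3.1]
finger_gap: 0.0152
```

Run:
```python
from t import *
print(where(),status.observe()["joint_pos"].round(2));print(rowto(tgt(-.07,.012),RT))
p,r=pose()
out=[]
for n,(x0,y0,x1,y1) in(("scene",(250,80,450,230)),("top",(90,80,230,230))):
    im=camera(n)[y0:y1,x0:x1];k=400/(x1-x0);im=cv2.resize(im,(400,int((y1-y0)*k)),interpolation=cv2.INTER_CUBIC);out.append(im[:,:,::-1])
    for nm,q in(("hole",(.07,0,.0)),("slot",(.117,0,.0)),("c1",(.14,.05,0)),("c2",(.14,-.05,0)),("c3",(-.05,.05,0)),("c4",(-.05,-.05,0))):
        M=r.as_matrix();P=p+M[:,2]*(q[0]-.001)-M[:,0]*q[1]+M[:,1]*.0407;print(n,nm,((proj(n,P)-[x0,y0])*k).round())
    print("head",((proj(n,S+ez*.016)-[x0,y0])*k).round())
H=max(o.shape[0] for o in out);out=[cv2.copyMakeBorder(o,0,H-o.shape[0],0,0,0) for o in out];cv2.imwrite("pics/over.png",np.hstack(out))
```

```text
(array([-0.0689, -0.0017,  0.0512]), array([ 0.007,  0.003, -0.003])) [ 0.62  0.21 -0.88  1.35 -0.37 -0.47]
[-0.0072, 0.1566, -0.0053, -0.0011, -0.0005, 0.0004]
scene hole [218.  84.]
scene slot [251.  79.]
scene c1 [286.  57.]
scene c2 [248.  96.]
scene c3 [162.  78.]
scene c4 [124. 114.]
head [228. 108.]
top hole [168. 183.]
top slot [170. 131.]
top c1 [114.  96.]
top c2 [228. 115.]
top c3 [111. 296.]
top c4 [217. 314.]
head [178. 172.]
```

View pics/over.png

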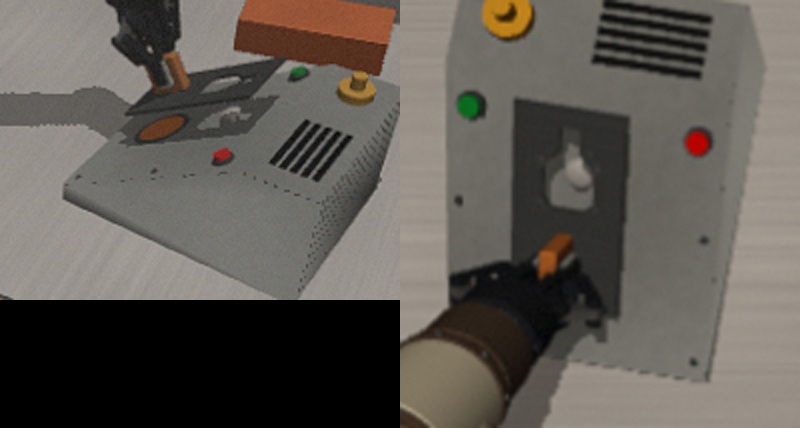

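The overlay agrees with the prediction: plate corners at top crop (114,98), (228,116) and (219,317), and the head at (178,172) as seen through the opening. I'm lowering along the screw axis.

Call:
play_rows --pt "-0.002 0.02 -0.002 -0.001 0 0" --pt "-0.004 0.05 -0.004 -0.001 0 0" --pt "-0.007 0.08 -0.005 -0.001 0 0" --pt "-0.007 0.11 -0.005 -0.001 0 0" --pt "-0.007 0.135 -0.005 -0.001 0 0" --pt "-0.007 0.15 -0.005 -0.001 0 0" --pt "-0.007 0.156 -0.005 -0.001 0 0" --pt "-0.007 0.156 -0.005 -0.001 0 0"

```text
time: 8.53
tool_pos: [0.5452, 0.2111, 0.1416]
tool_rot: [-0.763, 0.895, -1.552]
contact_force: [0.2, 0.7, -4.1]
finger_gap: 0.015
```

Call:
play_rows --pt "0 0.01 0 0 0 0" --pt "0 0.02 0 0 0 0" --pt "0 0.03 0 0 0 0" --pt "0 0.036 0 0 0 0" --pt "0 0.036 0 0 0 0" --pt "0 0.036 0 0 0 0"

```text
time: 9.03
tool_pos: [0.5495, 0.2108, 0.1339]
tool_rot: [-0.763, 0.895, -1.552]
contact_force: [0.2, 0.3, -2.9]
finger_gap: 0.0155
```

Run:
```python
from t import *
print(where(),status.observe()["contact_force"],status.observe()["moment"]);print(rowto(tgt(-.07,.001),RT))
```

```text
(array([-0.07  ,  0.0013,  0.0036]), array([ 0.001,  0.002, -0.001])) [ 0.20670782  0.30196023 -2.87966291] [ 0.22210274  1.55962751 -0.04382853]
[0.0051, 0.0105, 0.0001, -0.0002, -0.0003, 0.0002]
```

Call:
play_rows --pt "0.003 0.005 0 0 0 0" --pt "0.005 0.01 0 0 0 0" --pt "0.005 0.01 0 0 0 0" --pt "0.005 0.01 0 0 0 0"

```text
time: 9.37
tool_pos: [0.5506, 0.2093, 0.1318]
tool_rot: [-0.763, 0.895, -1.552]
contact_force: [-0.3, -0.3, -4.1]
finger_gap: 0.0154
```

Run:
```python
from t import *
print(where(),status.observe()["contact_force"],status.observe()["moment"])
out=[]
for n,(x0,y0,x1,y1) in(("scene",(270,90,430,210)),("top",(90,80,230,230))):
    im=camera(n)[y0:y1,x0:x1];k=400/(x1-x0);im=cv2.resize(im,(400,int((y1-y0)*k)),interpolation=cv2.INTER_CUBIC);out.append(im[:,:,::-1])
H=max(o.shape[0] for o in out);out=[cv2.copyMakeBorder(o,0,H-o.shape[0],0,0,0) for o in out];cv2.imwrite("pics/low.png",np.hstack(out))
```

```text
(array([-0.07  ,  0.    ,  0.0012]), array([ 0.001,  0.002, -0.001])) [-0.34418624 -0.25332178 -4.09441471] [ 0.24941363  1.57485347 -0.00424436]
```

View pics/low.png

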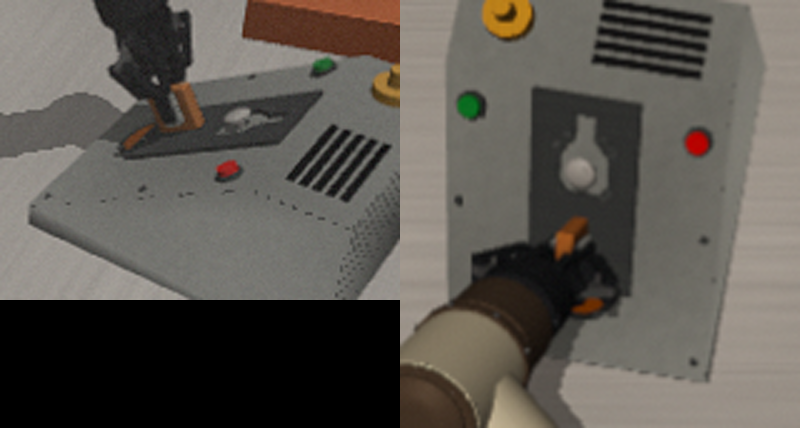

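The head stands well inside the wide opening (top crop ≈580,172) and the plate is down under it. Now I'm sliding it down-slope.

Call:
play_rows --pt "0 0.001 -0.015 0 0 0" --pt "0 0.002 -0.035 0 0 0" --pt "0 0.002 -0.055 0 0 0" --pt "0 0.002 -0.075 0 0 0" --pt "0 0.002 -0.09 0 0 0" --pt "0 0.002 -0.1 0 0 0" --pt "0 0.002 -0.1 0 0 0"

```text
time: 10.05
tool_pos: [0.5289, 0.2129, 0.1185]
tool_rot: [-0.764, 0.895, -1.551]
contact_force: [-1.7, 0.2, -2.5]
finger_gap: 0.0151
```

Call:
play_rows --pt "0 0 -0.015 0 0 0" --pt "0 0 -0.03 0 0 0" --pt "0 0 -0.05 0 0 0" --pt "0 0 -0.065 0 0 0" --pt "0 0 -0.078 0 0 0" --pt "0 0 -0.078 0 0 0" --pt "0 0 -0.078 0 0 0"

```text
time: 10.63
tool_pos: [0.5124, 0.2156, 0.1089]
tool_rot: [-0.764, 0.895, -1.551]
contact_force: [-1.7, 0.5, -2.9]
finger_gap: 0.0156
```

Run:
```python
from t import *
print(where(),status.observe()["contact_force"],status.observe()["moment"]);print(rowto(tgt(-.117,0),RT))
```

```text
(array([-0.115 ,  0.0002,  0.0007]), array([ 0.001,  0.002, -0.001])) [-1.6820467   0.50831655 -2.8998096 ] [ 0.24523906  1.63816493 -0.02383098]
[0.0009, 0.0029, -0.0082, -0.0001, -0.0002, 0.0001]
```

Call:
play_rows --pt "0 0.003 -0.004 0 0 0" --pt "0 0.003 -0.004 0 0 0"

```text
time: 10.8
tool_pos: [0.5125, 0.2156, 0.1089]
tool_rot: [-0.761, 0.893, -1.552]
contact_force: [-4.2, -0.9, 4.0]
finger_gap: 0.015
```

Call:
play_rows --pt "0 0.003 0 0 0 0" --pt "0 0.003 0 0 0 0" --pt "0 0.003 0 0 0 0" --pt "0 0.003 0 0 0 0" --pt "0 0.003 0 0 0 0" --pt "0 0.003 0 0 0 0" --claw 0.2

```text
time: 11.3
tool_pos: [0.5129, 0.2156, 0.1074]
tool_rot: [-0.763, 0.894, -1.552]
contact_force: [0.1, 0.6, 0.3]
finger_gap: 0.0514
```

Call:
play_rows --pt "0 -0.03 0 0 0 0" --pt "0 -0.08 0 0 0 0" --pt "0 -0.15 0 0 0 0" --pt "0 -0.25 0 0 0 0" --pt "0 -0.37 0 0 0 0" --pt "0 -0.5 0 0 0 0" --pt "0 -0.62 0 0 0 0" --pt "0 -0.7 0 0 0 0"

```text
time: 11.97
tool_pos: [0.4244, 0.2287, 0.2579]
tool_rot: [-0.769, 0.897, -1.553]
contact_force: [1.9, -0.7, 1.2]
finger_gap: 0.0512
```

Call:
play_rows --pt "-0.1 0 0 0 0 0" --pt "-0.25 0 0 0 0 0" --pt "-0.4 0 0 0 0 0" --pt "-0.5 0 0 0 0 0" --pt "-0.5 0 0 0 0 0" --pt "-0.5 0 0 0 0 0"

```text
time: 12.47
tool_pos: [0.4455, 0.3537, 0.258]
tool_rot: [-0.765, 0.894, -1.552]
contact_force: [0.2, -0.4, -1.0]
finger_gap: 0.0512
```

Run:
```python
from t import *
print(status.observe()["contact_force"])
out=[]
for n,(x0,y0,x1,y1) in(("scene",(270,90,430,210)),("top",(90,80,230,230))):
    im=camera(n)[y0:y1,x0:x1];k=400/(x1-x0);im=cv2.resize(im,(400,int((y1-y0)*k)),interpolation=cv2.INTER_CUBIC);out.append(im[:,:,::-1])
    for nm,q in(("c1",(.023,.05,.005)),("c2",(.023,-.05,.005)),("c3",(-.167,.05,.005)),("c4",(-.167,-.05,.005)),("htop",(-.117,0,.055)),("head",(0,0,.016))):
        print(n,nm,((proj(n,S+E@np.array(q))-[x0,y0])*k).round())
H=max(o.shape[0] for o in out);out=[cv2.copyMakeBorder(o,0,H-o.shape[0],0,0,0) for o in out];cv2.imwrite("pics/end.png",np.hstack(out))
```

```text
[ 0.21052388 -0.43381323 -1.03587632]
scene c1 [280.  93.]
scene c2 [235. 142.]
scene c3 [134. 113.]
scene c4 [ 88. 158.]
scene htop [130.  91.]
scene head [235. 110.]
top c1 [129. 136.]
top c2 [236. 153.]
top c3 [125. 323.]
top c4 [226. 339.]
top htop [161. 305.]
top head [178. 172.]
```

View pics/end.png

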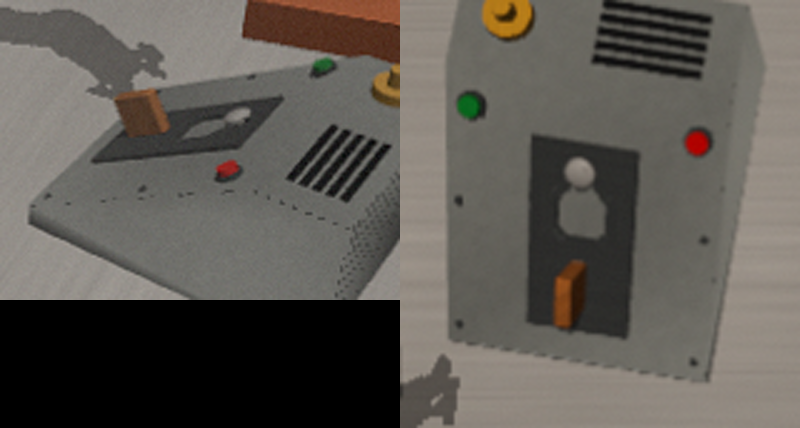

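The final corners, at top crop (131,136), (238,153), (127,323) and (229,338), are within 3 crop px (about 2–3 mm) of the nominal hung pose. The head is over the slot end and the arm is clear, so I'm handing in.

```bash
python3 -c "
from h import *
print(manip.close_job(),status.observe()['time'])"
```

```text
the job is handed in; nothing more can be done
the job is handed in; nothing more can be done
```

The keyhole cover now hangs on the screw over the sight glass, and I handed the job in. The arm work finished at about 12.5 s of the 48 s allowed. I took the cover by its handle, passed the wide opening over the screw head, laid it flat and slid it about 46 mm down the slope. Then I let go and backed the gripper away.

**Cover position:** In the last picture all four plate corners are within about 2–3 mm of the intended position. The plate lies flat under the head with its handle downhill and the screw at the top of the slot.

**Robot:** The gripper was clear of everything after the release. The wrist force read only about 1 N, which is noise.

**Other cover:** I never went near it during the job. I did not measure its position again at the end.

**Slips on the way:** One network call for the stud returned nothing, so I used the lamps and the stud's position in the picture instead. The stud's position in the scene picture was about 2.6 px off the fit. The furnace corners in the top view matched within about 1 px. An early measuring script gave wrong stud values because of an edit of mine; I corrected it before moving the arm.

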